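# Take the tool insert off its barbed hook and seat it in the die shoe

## Robot

A 6-joint arm with a two-finger parallel gripper is mounted at the origin on the work surface. World frame = base frame: x ahead of the robot, y to its left, z up, the work surface at z = 0. Lengths are in m, angles in degrees, forces in N, time in s.
With the tool pointing down it reaches from about 0.4 to 0.825 m from the base axis. Payload 7 kg.
Tool frame: the origin (TCP) lies on the centre line of the jaws, within the pads' length; the fingertips stand 14 mm ahead of it and the grasp point (between the pads) lies 5 mm behind it; z points along the fingers, y is the line along which they close (so a half turn about z gives the same grasp; the last joint's range is limited). The gripper opens to 88 mm and grips with 3 to 60 N. Pads are 19 mm wide; open, the fingers measure 130 mm over their backs; the gripper's body (78 mm by 193 mm) begins 47 mm behind the grasp point.
Start: joints at [-46.862, 20.546, 0.682, 0, -70.136, -16.507], TCP at [0.303, -0.603, 0.241] pointing down, gripper open.
Joint ranges: [-176.03, 176.03], [-82.01, 121.73], [-58.28, 71.71], [-173.87, 95.51], [-174.79, -0.11], [-173.66, 173.66]. Speed limits (degrees/s): [136.94, 136.94, 172.46, 180, 180, 180].

## Interface

Orientations are given as [roll, pitch, yaw] about the fixed x, y, z axes, in that order (R = Rz(yaw) Ry(pitch) Rx(roll)).
In Python, from plant import r gives the robot as it stands.
- The arm moves only by the tool send_rows, never from a script. Its argument "steps" is a list of rows, each an object with "dp": the shift along the tool's x, y, z in mm, a list of three; "roll": the turn about the tool's z in rad; "jaw": the opening in per cent of the stroke, from 0 (shut) to 100 (fully open). In form: [{"dp": [tx, ty, tz], "roll": roll, "jaw": jaw}, ...]. A call has 1 to 5 rows; each row is the pose to reach, as a shift and turn from the pose commanded when the call began, along the tool's axes at that moment; what a row does not reach only later rows make up. A row lasts 1/8 s, in which the tool goes at most 62.5 mm and 10.7 degrees, less where a joint would pass 70% of its speed; a pose out of reach is approached as far as the arm can. A call with a gripper value outside its range is refused whole. The fingers move at their own pace and stop on an object; "newtons" is the grip in N (left out, the last holds). Time passes only in rows, so rows that repeat a pose let the fingers close. It gives the time, the measured TCP pose, the force, the opening and the grip force at its end, in the units of the state.
- r.get_state(): the state, without advancing time (a new reading comes with each control period).
- r.capture(name): name is "scene" or "top" or "wrist"; returns a dict with "image" (384x512x3 uint8, blue, green, red), "K" (3x3 intrinsics, pixels), "rvec" (rotation vector, rad) and "tvec" (3), from world to camera coordinates, as OpenCV has them. Camera axes: x right, y down, z forward; pixel columns grow to the right and rows downward; lengths in m; the calibration is good to about 2 mm. The wrist camera is an equidistant fisheye: a pixel r from the principal point sees the ray r / f radians off the axis. A picture is of the moment at which its call begins. There is no depth.
- r.close_job(): hands the job in; it is judged then, once.
The state is a dict: "time_s": time; "joints": joint angles; "qd": joint speeds; "joint_torque": joint torques, N m; "tcp_pos": TCP position; "eef_rot": TCP orientation; "contact_force": force on the tool from outside, world axes, zero at the start; "moment": the same for the moment, N m; "gripper_width": finger opening in m; "gripper_force": force on a finger pad.
Only numpy, scipy, OpenCV 4.12 (cv2) and the standard library are available. Lean on these libraries where they do the work, as an engineer would, in place of code of your own. Each camera call takes 0.05 s, during which the arm holds its last target. There are 200 camera calls.

## Task

Two press-tool inserts hang by their eye plates on the barbed hooks of the bench rack: take the one with the rectangular foot, ease it off without wrenching it on the hook (raise it, tilt it so its foot swings out from the rack, and back it out over the barb). Carry it to the die shoe and lower it upright, fully home into the rectangular nest, before letting go of it. Leave the round-footed insert hanging, and the spanner, tray and reel where they are.

Things in the scene. Friction and masses are not known exactly. Their poses are not given: they have to be found in the camera images.
- insert: Press-tool insert with RECTANGULAR foot, 0.2-0.45 kg, 142 mm tall. Origin: centre of foot's underside, z up. Foot 44 (x) by 64 (y) by 22 high. On it an upright eye plate, 8 thick (x), 44 wide (y), z = 22 to 142, both centred. Starts hanging upright, origin 70 above bench, x along the rack's x, the eye's upper edge on the hook's arm, 22 to 38 mm short of the corner. Alike after a half turn about z.
- insert_eye (a point): Centre (0, 0, 53 mm in the insert) of the eye, a rectangular hole through its plate along x: 20 mm wide (y), z = 36 to 70.
- insert_tab (a point): Middle (0, 0, 128 mm in the insert) of the best grip on the solid tab above the eye (z = 70 to 142 mm): grip from above across its 8 mm thickness. While it hangs, fingertips kept above z = 108 mm of the insert clear the hook's tip.
- spare: The other insert, exactly alike but with a ROUND foot, 60 mm across; hangs on the other hook (which hook is whose varies). To be left hanging.
- rack: Hook rack screwed to the bench. Origin: underside centre of its base plate, 90 (x) by 240 (y) by 10 mm; x points outward along both hooks. 18 mm square posts at x = 0, y = +70 and -70, rise to z = 140; nothing stands higher behind. From each post an arm, a flat bar 10 wide (y), 6 thick, top face at z = 140, runs level along +x to the hook's corner at x = 100 mm.
- hook_left (a point): Inner corner of the hook at the rack's y = +70: (100, 70, 140) mm in the rack. Here the bar turns up, leaning 15 deg outward; top at z = 173, x = 112; outermost x = 116. A barb, 12 mm long, 4 thick, points from the tip back to the post and down at 45 deg. Held upright the eye cannot pass the tip.
- hook_right (a point): The same on the hook at y = -70: (100, -70, 140) mm in the rack. Way off either hook: tilt the insert 40 deg, top towards the posts, foot outward (+x), and keep that tilt while the eye's centre, at the hook's own y, goes through rack x,z = (80,137) (96,139) (105,149) (109,157) (130,180) mm; 4 mm to spare all round. While hanging the eye's centre is at z = 123.
- shoe: Die shoe, steel plate 130 (x) by 170 (y) by 14 high mm, fixed to the bench; origin: centre of its underside, z up. On it a raised frame round a rectangular nest. Two 16 mm guide pins, up to z = 50, on opposite corners at (52, 70) and (-52, -70) mm.
- nest_seat (a point): Centre of the nest's floor: (0, 0, 14 mm) in the shoe; the insert's origin belongs here, its x axis along the shoe's x, either way round. Opening 49 (x) by 69 (y) mm, 2.5 mm of play on each side of the foot; rim at z = 26 in the shoe, inner edges bevelled over the top 4 mm.
- wrench: Loose spanner, 190 mm long, lying on the bench beyond the work; leave it.
- tray: Loose black open tray, 120 by 90 by 35 mm high, at the right; leave it.
- reel: Loose grey empty reel, 110 mm across, 30 mm high, lying flat beyond the rack, far left; leave it.

How it is judged:
By the outcome, as a careful person would: the job done as asked, in the order asked, and still so for the second after the job is handed in, with the robot touching nothing.
It also fails if it takes over 46 s, if anything falls off the work surface, if the arm or the gripper's body presses on something with over 40 N, if the wrist force passes 120 N, or if a joint passes its speed limit or range.

## Working session

There is one attempt and no reset: what is moved stays moved. The work goes in short steps, Python scripts to look and compute and a tool call to move; the robot and the scene stay as the last step left them, time stands still between calls to the robot, and variables do not carry over. Pictures are saved under pics/ and viewed, at most 10 in all, crops included, and the job is handed in when it is done.

Besides the shell and the picture viewer there is one more tool, called after "Emit:" as name([rows], argument=value, ...), one row to a line, values as JSON. send_rows: Moves the arm, as the interface text tells. Its arguments: {"type":"object","properties":{"steps":{"type":"array","items":{"type":"object","properties":{"dp":{"type":"array","items":{"type":"number"}},"roll":{"type":"number"},"jaw":{"type":"number"}}}},"newtons":{"type":"number"}},"required":["steps"]}

```bash
ls; mkdir -p pics
python3 - <<'E'
from plant import r
import cv2,numpy as np
s=r.get_state(); print({k:np.round(v,3).tolist() for k,v in s.items()})
for n in ("scene","top","wrist"):
    c=r.capture(n); cv2.imwrite(f"pics/{n}0.png",c["image"]); np.savez(f"pics/{n}0.npz",**c)
    R=cv2.Rodrigues(np.array(c["rvec"],float))[0]; print(n,np.round(c["K"],1).tolist(),np.round(-R.T@np.array(c["tvec"]),3),np.round(R[2],2))
a=[cv2.imread(f"pics/{n}0.png") for n in("scene","top")]
cv2.imwrite("pics/a.png",cv2.resize(np.vstack(a),None,fx=.78,fy=.78))
E
```

```text
pics
{'time_s': 0.0, 'joints': [-46.862, 20.593, 0.634, -0.02, -70.136, -16.508], 'qd': [-0.087, -0.025, -0.014, 0.032, -0.013, 0.039], 'joint_torque': [0.001, -58.272, 29.307, 6.997, 0.007, -0.0], 'tcp_pos': [0.302, -0.603, 0.24], 'eef_rot': [179.904, -0.009, -153.377], 'contact_force': [-0.367, -0.645, 0.495], 'moment': [0.018, -0.007, -0.044], 'gripper_force': 0.0, 'gripper_width': 0.087}
scene [[472.0, 0.0, 251.5], [0.0, 472.0, 190.6], [0.0, 0.0, 1.0]] [ 1.401 -0.894  0.998] [-0.56  0.58 -0.58]
top [[354.3, 0.0, 259.6], [0.0, 354.3, 189.4], [0.0, 0.0, 1.0]] [ 0.504 -0.064  1.263] [ 0.06  0.   -1.  ]
wrist [[297.3, 0.0, 257.2], [0.0, 297.3, 186.4], [0.0, 0.0, 1.0]] [ 0.237 -0.636  0.385] [ 0.24  0.12 -0.96]
```

View pics/scene0.png

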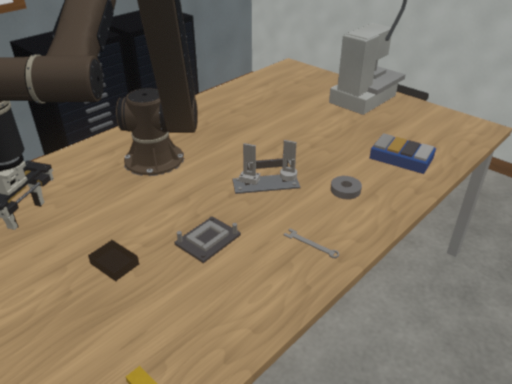

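View pics/top0.png

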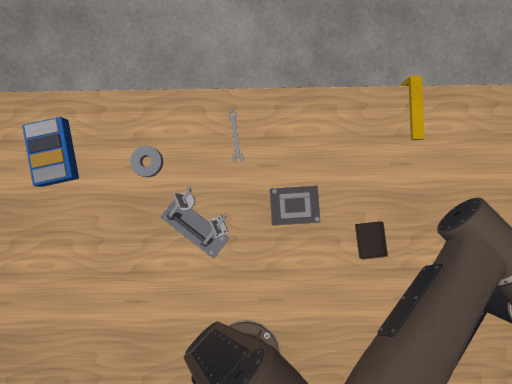

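The scene view shows the rack at about (266,180) and the shoe at about (208,238). In the top view the rack is at about (195,228), with the round foot near (185,201), the rectangular foot near (219,226), and the shoe at (295,205). Next I'll enlarge both.

Run:
```python
import cv2,numpy as np
t=cv2.imread("pics/top0.png")[175:265,150:330]; s=cv2.imread("pics/scene0.png")[130:265,165:310]
t=cv2.resize(t,None,fx=4.4,fy=4.4,interpolation=cv2.INTER_CUBIC);cv2.imwrite("pics/t1.png",t)
s=cv2.resize(s,None,fx=4.4,fy=4.4,interpolation=cv2.INTER_CUBIC);cv2.imwrite("pics/s1.png",s)
```

```text
(no output)
```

View pics/t1.png

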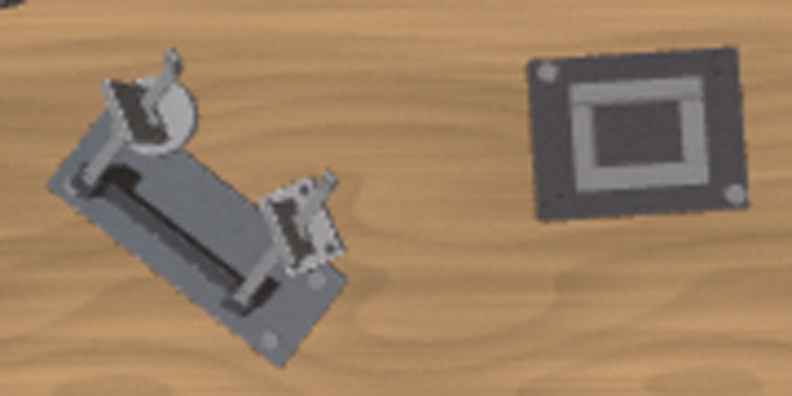

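The crop shows the rectangular foot on the lower-right hook, with its tip at about crop (330,178) and post top at (240,300); that is the rack's right hook. The round foot is on the other hook, with tip (172,57) and post (78,185). The shoe is at crop (638,133). The rows only allow shifts and roll, so the tool can't be tilted. I'll work out the poses and how much tilt the hook really needs.

```bash
cat > h.py <<'E'
import cv2,numpy as np
def ray(c,uv,fish=False):
    K=np.array(c["K"],float);R=cv2.Rodrigues(np.array(c["rvec"],float))[0];t=np.array(c["tvec"],float).ravel()
    x=(uv[0]-K[0,2])/K[0,0];y=(uv[1]-K[1,2])/K[1,1]
    if fish:
        a=np.hypot(x,y);k=np.sin(a)/max(a,1e-9);d=np.array([x*k,y*k,np.cos(a)])
    else: d=np.array([x,y,1.])
    return -R.T@t,R.T@d
def onz(c,uv,z,fish=False):
    o,d=ray(c,uv,fish);return o+d*(z-o[2])/d[2]
E
python3 - <<'E'
import numpy as np,cv2
from h import *
c=dict(np.load("pics/top0.npz"));f=lambda u,v,z:onz(c,((u+.5)/4.4-.5+150,(v+.5)/4.4-.5+175),z)[:2]*1000
P={k:f(*v) for k,v in dict(tipL=(172,55,.173),postL=(77,186,.14),tipR=(331,178,.173),postR=(240,301,.14),b1=(48,185,.01),b2=(283,366,.01),b3=(346,276,.01)).items()}
for k,v in P.items():print(k,v.round())
for a,b in(("tipL","postL"),("tipR","postR"),("postL","postR"),("b1","b2"),("b2","b3")):
    d=P[a]-P[b];print(a,b,np.hypot(*d).round(1),np.degrees(np.arctan2(d[1],d[0])).round(1))
im=c["image"];g=im.astype(int);m=((g.max(2)-g.min(2))<35).astype(np.uint8)*255
m=cv2.morphologyEx(m,cv2.MORPH_CLOSE,np.ones((5,5)))
for q in cv2.findContours(m,0,2)[0]:
    (x,y),_,_=cv2.minAreaRect(q)
    if 260<x<330 and 180<y<230 and cv2.contourArea(q)>500:
        b=cv2.boxPoints(cv2.minAreaRect(q));w=np.array([onz(c,p,.014)[:2]*1000 for p in b]);e=np.diff(w,axis=0)
        print("shoe",w.mean(0).round(1),np.hypot(*e.T).round(1),np.degrees(np.arctan2(e[:,1],e[:,0])).round(1))
# tilt clearance in rack x,z
def seg(poly,n=40):
    p=np.array(poly,float);q=np.roll(p,-1,0);return np.vstack([a+(b-a)*np.linspace(0,1,n)[:,None] for a,b in zip(p,q)])
bar=[(0,140),(100,140),(108.8,173),(115.5,171.5),(105,134),(0,134)]
u=np.array([-.7071,-.7071]);n=np.array([.7071,-.7071]);s=np.array([110.5,171.5]);e=s+u*12
H=np.vstack([seg(bar,200),seg([s+2*n,e+2*n,e-2*n,s-2*n])]);post=seg([(-9,0),(9,0),(9,140),(-9,140)])
def clr(x,z,th,pts=H):
    c_,s_=np.cos(th),np.sin(th);d=pts-(x,z);a=d[:,0]*c_+d[:,1]*s_;b=-d[:,0]*s_+d[:,1]*c_+53
    best=1e9
    for x0,x1,z0,z1 in((-4,4,70,142),(-4,4,22,36),(-22,22,0,22)):
        dx=np.maximum(np.maximum(x0-a,a-x1),0);dz=np.maximum(np.maximum(z0-b,b-z1),0);best=min(best,np.hypot(dx,dz).min())
    return best
import heapq
for deg in(0,10,15,20,25,30,35,40,45,50):
    th=np.radians(deg);X=np.arange(60,145);Z=np.arange(115,200);C=np.array([[clr(x,z,th) for z in Z] for x in X])
    st=(10,int(np.argmax(C[10])));h=[(-C[st],st)];best={st:C[st]};par={}
    while h:
        k,(i,j)=heapq.heappop(h)
        if X[i]==140:break
        for a,b in((1,0),(-1,0),(0,1),(0,-1),(1,1),(1,-1),(-1,1),(-1,-1)):
            p=(i+a,j+b)
            if 0<=p[0]<len(X) and 0<=p[1]<len(Z):
                v=min(-k,C[p])
                if v>best.get(p,-1):best[p]=v;par[p]=(i,j);heapq.heappush(h,(-v,p))
    pa=[(i,j)]
    while pa[-1]in par and len(pa)<400:pa.append(par[pa[-1]])
    print(deg,"clear",round(-k,1),[(int(X[a]),int(Z[b])) for a,b in pa[::-9][:16]])
E
```

```text
tipL [578. 160.]
postL [487. 236.]
tipR [490.  49.]
postR [403. 119.]
b1 [486. 294.]
b2 [339. 106.]
b3 [410.  55.]
tipL postL 118.3 -39.6
tipR postR 111.5 -38.4
postL postR 143.8 54.4
b1 b2 238.1 52.1
b2 b3 87.0 144.3
shoe [ 520.1 -179.5] [170.4 128.6 169.4] [ -87.  -177.5   93. ]
0 clear 0.0 [(70, 137), (61, 137), (60, 128), (60, 119), (66, 115), (75, 115), (84, 115), (93, 115), (102, 115), (111, 115), (120, 115), (129, 115), (138, 115)]
10 clear 0.0 [(70, 137), (67, 130), (60, 121), (64, 115), (73, 115), (82, 115), (91, 115), (100, 115), (109, 115), (118, 115), (127, 115), (136, 115)]
15 clear 0.3 [(70, 137), (79, 137), (88, 137), (96, 144), (105, 152), (114, 158), (123, 157), (127, 149), (129, 140), (131, 131), (134, 122), (138, 115)]
20 clear 1.1 [(70, 137), (79, 137), (88, 137), (96, 141), (103, 150), (111, 157), (120, 160), (127, 155), (131, 146), (134, 137), (137, 128)]
25 clear 2.0 [(70, 137), (79, 137), (88, 137), (97, 138), (101, 147), (109, 156), (118, 161), (127, 160), (132, 151), (136, 142)]
30 clear 2.9 [(70, 137), (79, 137), (88, 137), (97, 137), (101, 146), (108, 155), (117, 162), (126, 163), (133, 156), (138, 147)]
35 clear 4.1 [(70, 137), (79, 137), (88, 137), (97, 137), (102, 146), (107, 155), (116, 163), (125, 165), (133, 161), (140, 152)]
40 clear 5.3 [(70, 137), (79, 137), (88, 137), (97, 139), (103, 148), (108, 157), (117, 165), (126, 168), (135, 163)]
45 clear 5.0 [(70, 136), (79, 136), (88, 136), (97, 142), (103, 151), (112, 160), (121, 169), (130, 168), (139, 161)]
50 clear 2.9 [(70, 136), (79, 136), (88, 136), (97, 142), (106, 151), (115, 160), (124, 169), (133, 166)]
```

The heights and sizes agree: posts 144 mm apart (140 expected), base 238 by 87, shoe 170 by 129. The rack's x axis points at about -37.5°, the rectangular insert hangs near (0.458, 0.076), and the shoe is at (0.520, -0.180) with a yaw of about 3°. A tilt of 30–45° is enough to clear the hook.

Plan: grip the tab by its 44 mm edges, so the pads form a hinge about the rack's y. With a light grip, swing the tab inward over the arm to tilt the insert, then clamp hard.

Emit:
send_rows([
  {"dp": [-37,45,-10],"roll": -0.17,"jaw": 100},
  {"dp": [-74,90,-25],"roll": -0.34,"jaw": 100},
  {"dp": [-111,135,-40],"roll": -0.51,"jaw": 100},
  {"dp": [-148,180,-55],"roll": -0.68,"jaw": 100},
  {"dp": [-185,225,-70],"roll": -0.85,"jaw": 100},
])

```text
time_s: 0.78
tcp_pos: [0.367, -0.3176, 0.3109]
eef_rot: [-180.0, 0.0, -104.4]
contact_force: [1.9, 0.7, 0.2]
gripper_width: 0.0871
gripper_force: 0.0
```

```bash
cat > go.py <<'E'
import sys,numpy as np
from scipy.spatial.transform import Rotation as Ro
from plant import r
def go(x,y,z,yaw):
    s=r.get_state();R=Ro.from_euler("xyz",s["eef_rot"],degrees=True).as_matrix()
    d=R.T@(np.array([x,y,z])/1000-s["tcp_pos"])*1000;w=(s["eef_rot"][2]-yaw+90)%180-90
    print("t",s["time_s"],"tcp",np.round(np.array(s["tcp_pos"])*1000,1),"rot",np.round(s["eef_rot"],1),"J",np.round(s["joints"],0),"F",np.round(s["contact_force"],1),"w",round(s["gripper_width"],4),round(s["gripper_force"],1))
    print("dp",d.round(1),"roll",np.radians(w).round(4))
if len(sys.argv)>4:go(*map(float,sys.argv[1:5]))
E
python3 go.py 458 76 340 -37.5
```

```text
t 0.775 tcp [ 367.  -317.6  310.9] rot [-180.     0.  -104.4] J [-18.  -0. -16.  -0. -74.   3.] F [1.9 0.7 0.2] w 0.0871 0.0
dp [-403.8    9.5  -29.1] roll -1.167
```

Emit:
send_rows([
  {"dp": [-58,1,-8],"roll": -0.17,"jaw": 100},
  {"dp": [-116,3,-16],"roll": -0.34,"jaw": 100},
  {"dp": [-174,4,-24],"roll": -0.51,"jaw": 100},
  {"dp": [-232,6,-29],"roll": -0.68,"jaw": 100},
  {"dp": [-290,7,-29],"roll": -0.85,"jaw": 100},
])

```text
time_s: 1.4
tcp_pos: [0.4337, -0.0351, 0.3403]
eef_rot: [-179.9, -0.0, -55.6]
contact_force: [1.1, -0.5, -0.6]
gripper_width: 0.0878
gripper_force: 0.0
```

```bash
python3 go.py 458 76 340 -37.5
```

```text
t 1.4 tcp [433.7 -35.1 340.3] rot [-179.9   -0.   -55.6] J [ 22.  -6. -18.   0. -78.  13.] F [ 1.1 -0.5 -0.6] w 0.0878 0.0
dp [-78.  -82.7   0.4] roll -0.3164
```

Emit:
send_rows([
  {"dp": [-39,-41,0],"roll": -0.16,"jaw": 100},
  {"dp": [-78,-83,0],"roll": -0.316,"jaw": 100},
  {"dp": [-78,-83,0],"roll": -0.316,"jaw": 100},
])

```text
time_s: 1.78
tcp_pos: [0.4592, 0.0772, 0.3389]
eef_rot: [179.9, 0.0, -37.5]
contact_force: [-0.3, -0.6, 0.4]
gripper_width: 0.0875
gripper_force: 0.0
```

```bash
python3 go.py 458 76 340 -37.5
python3 - <<'E'
from plant import r
import cv2,numpy as np
for n in("wrist","scene"):
    c=r.capture(n);np.savez(f"pics/{n}1.npz",**c);cv2.imwrite(f"pics/{n}1.png",c["image"])
cv2.imwrite("pics/w1.png",cv2.resize(cv2.imread("pics/wrist1.png"),None,fx=1.5,fy=1.5))
E
```

```text
t 1.775 tcp [459.2  77.2 338.9] rot [179.9   0.  -37.5] J [ 34.  -3. -15.  -0. -78.  19.] F [-0.3 -0.6  0.4] w 0.0875 0.0
dp [-0.2  1.7 -1.1] roll -0.0002
```

View pics/w1.png

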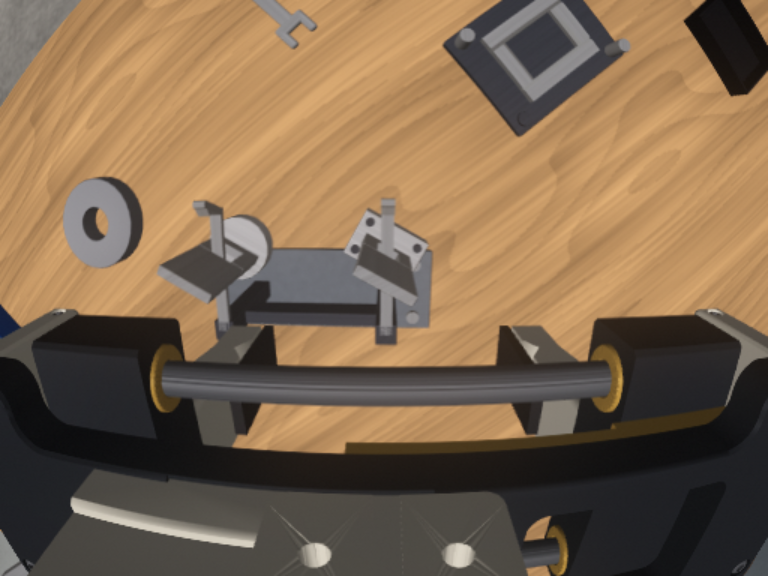

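The wrist view shows the rectangular insert's foot at about (388,238), with its plate's top edge running from about (355,268) to (415,303). The hook arm runs down column 388. The plate looks yawed on its hook, so I'll measure the plate ends, the tip and the post.

Run:
```python
from h import *
c=dict(np.load("pics/wrist1.npz"));im=cv2.imread("pics/wrist1.png")
f=lambda u,v,z:onz(c,((u+.5)/1.5-.5,(v+.5)/1.5-.5),z,True)[:2]*1000
P=dict(pe1=f(355,268,.212),pe2=f(415,303,.212),f1=f(368,208,.092),f2=f(428,245,.092),f3=f(345,250,.092),tip=f(388,200,.173),post=f(386,332,.14),tipL=f(205,203,.173),postL=f(222,325,.14),le1=f(160,268,.212),le2=f(210,300,.212),pin1=f(467,35,.05),pin2=f(624,44,.05))
for k,v in P.items():print(k,v.round(1))
for a,b in(("pe1","pe2"),("f1","f2"),("f1","f3"),("tip","post"),("tipL","postL"),("postL","post"),("le1","le2"),("pin1","pin2")):
    d=P[a]-P[b];print(a,b,np.hypot(*d).round(1),np.degrees(np.arctan2(d[1],d[0])).round(1))
a=im[120:240,90:310];cv2.imwrite("pics/w1c.png",cv2.resize(a,None,fx=3.6,fy=3.6,interpolation=cv2.INTER_CUBIC))
```

```text
pe1 [472.9  89.4]
pe2 [431.3  73.3]
f1 [490.   71.3]
f2 [431.1  49.2]
f3 [472.9 111. ]
tip [491.1  48.9]
post [403.3 118.1]
tipL [574.  154.9]
postL [493.4 228. ]
le1 [556.3 196.5]
le2 [516.3 181.6]
pin1 [ 566.9 -107.2]
pin2 [ 470.9 -253.1]
pe1 pe2 44.7 21.1
f1 f2 63.0 20.6
f1 f3 43.2 -66.6
tip post 111.8 -38.2
tipL postL 108.8 -42.2
postL post 142.1 50.6
le1 le2 42.6 20.4
pin1 pin2 174.6 56.7
```

View pics/w1c.png

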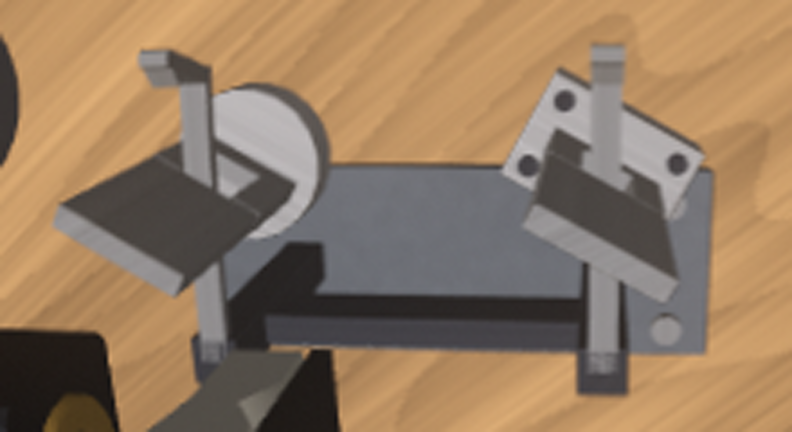

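The enlarged crop matches: the plate's top edge measures 44.7 mm and the foot 63 by 43 mm. The insert is centred at (0.452, 0.081), yawed so that its y axis points at 20.9°. The rack's y axis is at 51.8°, so I'll square it up after lifting. Gripping the edges at insert height 118 mm.

```bash
python3 go.py 452 81 183 -69.1
```

```text
t 1.875 tcp [458.6  74.6 339.2] rot [179.9   0.  -37.8] J [ 34.  -3. -15.  -0. -78.  19.] F [-0.4 -0.6 -0.2] w 0.0874 0.0
dp [ -9.1  -1.2 156.2] roll 0.5461
```

Emit:
send_rows([
  {"dp": [-4,0,20],"roll": 0.18,"jaw": 100},
  {"dp": [-9,-1,50],"roll": 0.36,"jaw": 100},
  {"dp": [-9,-1,80],"roll": 0.546,"jaw": 100},
  {"dp": [-9,-1,120],"roll": 0.546,"jaw": 100},
  {"dp": [-9,-1,156],"roll": 0.546,"jaw": 100},
], newtons=10)

```text
time_s: 2.5
tcp_pos: [0.452, 0.0789, 0.1827]
eef_rot: [-180.0, 0.0, -69.3]
contact_force: [0.3, -0.4, -0.7]
gripper_width: 0.0878
gripper_force: 0.0
```

Emit:
send_rows([
  {"dp": [0,0,0],"roll": 0,"jaw": 75},
  {"dp": [0,0,0],"roll": 0,"jaw": 60},
  {"dp": [0,0,0],"roll": 0,"jaw": 40},
  {"dp": [0,0,0],"roll": 0,"jaw": 40},
  {"dp": [0,0,0],"roll": 0,"jaw": 40},
], newtons=10)

```text
time_s: 3.12
tcp_pos: [0.4531, 0.0808, 0.1844]
eef_rot: [-179.9, 0.0, -69.1]
contact_force: [0.9, 0.3, -0.2]
gripper_width: 0.0445
gripper_force: 10.0
```

```bash
python3 go.py 452 81 183 -69.1
```

```text
t 3.125 tcp [453.1  80.8 184.4] rot [-179.9    0.   -69.1] J [ 35.   3. -30.   0. -57. -14.] F [ 0.9  0.3 -0.2] w 0.0445 10.0
dp [-0.6  0.9  1.3] roll -0.0005
```

Emit:
send_rows([
  {"dp": [0,0,-6],"roll": 0,"jaw": 40},
  {"dp": [0,0,-12],"roll": 0,"jaw": 40},
  {"dp": [0,0,-12],"roll": 0,"jaw": 40},
])

```text
time_s: 3.5
tcp_pos: [0.4524, 0.0805, 0.1959]
eef_rot: [-180.0, 0.0, -69.1]
contact_force: [-0.6, -0.1, -4.2]
gripper_width: 0.0439
gripper_force: 10.0
```

Emit:
send_rows([
  {"dp": [0,0,0],"roll": -0.12,"jaw": 40},
  {"dp": [0,0,0],"roll": -0.26,"jaw": 40},
  {"dp": [0,0,0],"roll": -0.4,"jaw": 40},
  {"dp": [0,0,0],"roll": -0.54,"jaw": 40},
  {"dp": [0,0,0],"roll": -0.54,"jaw": 40},
])

```text
time_s: 4.12
tcp_pos: [0.4521, 0.0803, 0.1953]
eef_rot: [180.0, 0.0, -38.3]
contact_force: [0.4, -0.1, -5.1]
gripper_width: 0.044
gripper_force: 10.0
```

```bash
python3 go.py 452 81 195 -38.1
python3 - <<'E'
from plant import r
import cv2,numpy as np
c=r.capture("wrist");np.savez("pics/wrist2.npz",**c);a=c["image"]
d=r.capture("scene");np.savez("pics/scene2.npz",**d);b=d["image"][120:210,210:330]
b=cv2.resize(b,(512,384),interpolation=cv2.INTER_CUBIC)
cv2.imwrite("pics/c2.png",cv2.resize(np.hstack([a[60:],b[:324]]),None,fx=.78,fy=.78))
E
```

```text
t 4.125 tcp [452.1  80.3 195.3] rot [180.    0.  -38.3] J [ 35.   2. -29.  -0. -59.  17.] F [ 0.4 -0.1 -5.1] w 0.044 10.0
dp [-0.5 -0.5  0.3] roll -0.0029
```

View pics/c2.png

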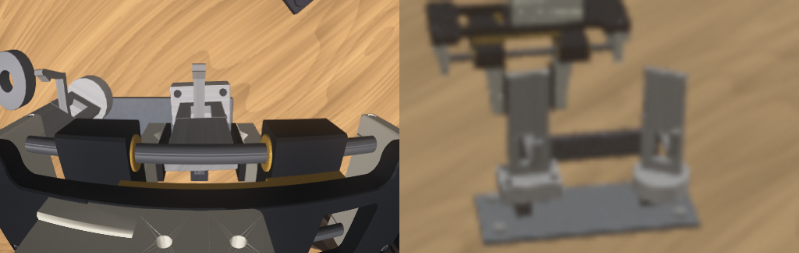

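The insert is squared to the hook (plate around (203,130) in the left half) and about 4.5 N is carried. Now I'll rest it back on the arm, lighten the grip, and arc the tab inward about the eye's upper edge.

Emit:
send_rows([
  {"dp": [0,0,6],"roll": 0,"jaw": 40},
  {"dp": [0,0,12],"roll": 0,"jaw": 40},
  {"dp": [0,0,13],"roll": 0,"jaw": 40},
], newtons=10)

```text
time_s: 4.6
tcp_pos: [0.4529, 0.0802, 0.1833]
eef_rot: [-180.0, -0.1, -38.2]
contact_force: [-3.9, -1.3, 12.4]
gripper_width: 0.0441
gripper_force: 10.0
```

Emit:
send_rows([
  {"dp": [0,0,0.5],"roll": 0,"jaw": 40},
  {"dp": [-4,0,0.5],"roll": 0,"jaw": 40},
  {"dp": [-8,0,0.5],"roll": 0,"jaw": 40},
  {"dp": [-12,0,1.5],"roll": 0,"jaw": 40},
  {"dp": [-16.5,0,3],"roll": 0,"jaw": 40},
], newtons=5)

```text
time_s: 5.22
tcp_pos: [0.4394, 0.0908, 0.1797]
eef_rot: [-180.0, -0.0, -38.2]
contact_force: [-0.2, -2.1, 3.8]
gripper_width: 0.0438
gripper_force: 5.0
```

```bash
python3 go.py 452 81 183 -38.1
python3 - <<'E'
from plant import r
import cv2,numpy as np
c=r.capture("wrist");np.savez("pics/wrist3.npz",**c);a=c["image"]
p=dict(np.load("pics/wrist2.npz"))["image"]
f=lambda q:q[120:320,150:390]
cv2.imwrite("pics/c3.png",cv2.resize(np.hstack([f(p),f(a)]),None,fx=1.66,fy=1.66))
E
```

```text
t 5.225 tcp [439.4  90.8 179.7] rot [-180.    -0.   -38.2] J [ 37.   2. -32.   0. -56.  15.] F [-0.2 -2.1  3.8] w 0.0438 5.0
dp [16.  -0.1 -3.3] roll -0.0018
```

View pics/c3.png

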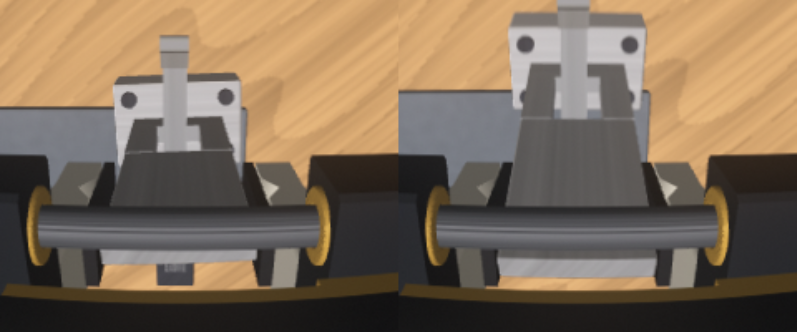

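It works: in the right half the foot has swung outward (front edge from row 80 to 15) while the hook tip moved less, a tilt of about 20°. I'll continue the arc to about 42°, then clamp hard.

Emit:
send_rows([
  {"dp": [-4,0,1.2],"roll": 0,"jaw": 40},
  {"dp": [-8,0,3],"roll": 0,"jaw": 40},
  {"dp": [-12,0,5],"roll": 0,"jaw": 40},
  {"dp": [-16,0,7.5],"roll": 0,"jaw": 40},
  {"dp": [-17.5,0,8.5],"roll": 0,"jaw": 40},
], newtons=5)

```text
time_s: 5.9
tcp_pos: [0.4255, 0.1017, 0.1709]
eef_rot: [-180.0, 0.0, -38.2]
contact_force: [0.4, -1.7, 2.4]
gripper_width: 0.0439
gripper_force: 5.0
```

Emit:
send_rows([
  {"dp": [0,0,0],"roll": 0,"jaw": 30},
  {"dp": [0,0,0],"roll": 0,"jaw": 30},
  {"dp": [0,0,0],"roll": 0,"jaw": 30},
], newtons=60)

```text
time_s: 6.28
tcp_pos: [0.4256, 0.1015, 0.171]
eef_rot: [-180.0, 0.0, -38.2]
contact_force: [-0.4, 0.1, 3.0]
gripper_width: 0.0436
gripper_force: 60.0
```

```bash
python3 go.py 452 81 183 -38.1
python3 - <<'E'
from plant import r
import cv2,numpy as np
c=r.capture("wrist");np.savez("pics/wrist4.npz",**c);a=c["image"]
t=r.capture("top");np.savez("pics/top4.npz",**t)
a=a[60:300,120:420]
cv2.imwrite("pics/c4.png",cv2.resize(a,None,fx=2.5,fy=2.5))
E
```

```text
t 6.275 tcp [425.6 101.5 171. ] rot [-180.     0.   -38.2] J [ 39.   1. -34.  -0. -55.  12.] F [-0.4  0.1  3. ] w 0.0436 60.0
dp [ 33.4  -0.2 -12. ] roll -0.002
```

View pics/c4.png

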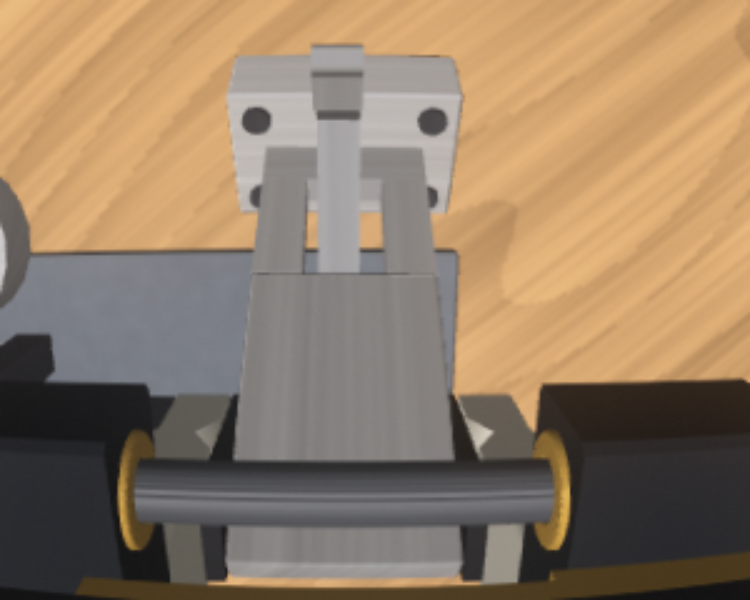

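The insert now hangs well tilted: foot front edges at crop rows 57 and 95, the eye's upper edge at row 274, and the tab's top at row 565, with the hook in the middle of the eye. I'll measure the tilt.

```bash
cat > tilt.py <<'E'
from h import *
def xz(c,uv,tcp,yaw):
    a=np.radians(yaw);X=np.array([np.cos(a),np.sin(a),0]);Y=np.array([-np.sin(a),np.cos(a),0])
    o,d=ray(c,uv,True);k=((tcp-o)@Y)/(d@Y) if abs(d@Y)>1e-3 else None
    return o,d,X,Y
E
python3 - <<'E'
from h import *
c=dict(np.load("pics/wrist4.npz"));yaw=np.radians(-38.2);X=np.array([np.cos(yaw),np.sin(yaw),0]);Y=np.array([-X[1],X[0],0])
post=np.array([.4033,.1181,0])
# each edge is level and parallel to Y with known length L: two end rays fix the depth
def edge(u1,u2,v1,v2,L):
    o,a=ray(c,(u1/2.5+120,v1/2.5+60),True);_,b=ray(c,(u2/2.5+120,v2/2.5+60),True)
    # o+s*a - (o+t*b) = +-L*Y
    st=np.linalg.lstsq(np.c_[a,-b],L*Y,rcond=None)[0]
    if st[0]<0: st=-st
    m=o+(st[0]*a+st[1]*b)/2;return np.array([(m-post)@X,(m-post)@Y,m[2]])*1000
E={}
for k,(q,) in dict(foot_bot=((238,457,57,57,.064),),foot_top=((229,463,95,95,.064),),eye_up=((253,438,274,274,.044),),tab_top=((228,462,563,563,.044),)).items():
    E[k]=edge(*q);print(k,E[k].round(1))
tcp=np.array([.4256,.1015,.171]);print("tcp rack",(tcp-post)@X*1000,(tcp-post)@Y*1000)
for a,b,n in(("foot_top","foot_bot",22),("eye_up","tab_top",72),("foot_top","tab_top",121.3)):
    d=E[b]-E[a];print(a,b,np.hypot(d[0],d[2]).round(1),n,"dir from vertical inward",np.degrees(np.arctan2(-d[0],d[2])).round(1))
E
```

```text
foot_bot [116.7  -1.9  96.5]
foot_top [105.   -1.4 111.4]
eye_up [ 61.7  -1.1 144. ]
tab_top [ 18.6  -0.8 199.8]
tcp rack 27.790188080746844 0.7452827897617879
foot_top foot_bot 18.9 22 dir from vertical inward -141.8
eye_up tab_top 70.5 72 dir from vertical inward 37.7
foot_top tab_top 123.6 121.3 dir from vertical inward 44.3
```

All three edge pairs give a tilt of about 37°, with the eye's centre at rack (67.5, 128.5) mm. I'll raise it and back out to x = 88, then check that the tilt holds.

Emit:
send_rows([
  {"dp": [0,-1,-4],"roll": 0,"jaw": 30},
  {"dp": [0,-1,-8.5],"roll": 0,"jaw": 30},
  {"dp": [7,-1,-8.5],"roll": 0,"jaw": 30},
  {"dp": [14,-1,-8.5],"roll": 0,"jaw": 30},
  {"dp": [20.5,-1,-8.5],"roll": 0,"jaw": 30},
], newtons=60)

```text
time_s: 7.0
tcp_pos: [0.4427, 0.0891, 0.1794]
eef_rot: [180.0, 0.0, -38.2]
contact_force: [0.2, -0.8, -4.8]
gripper_width: 0.0436
gripper_force: 60.0
```

```bash
python3 go.py 452 81 183 -38.1
python3 - <<'E'
from plant import r
import cv2,numpy as np
c=r.capture("wrist");np.savez("pics/wrist5.npz",**c);a=c["image"]
a=a[40:300,120:420]
cv2.imwrite("pics/c5.png",cv2.resize(a,None,fx=2.3,fy=2.3))
E
```

```text
t 7.0 tcp [442.7  89.1 179.4] rot [180.    0.  -38.2] J [ 37.   2. -31.  -0. -56.  15.] F [ 0.2 -0.8 -4.8] w 0.0436 60.0
dp [12.3  0.6 -3.6] roll -0.0022
```

View pics/c5.png

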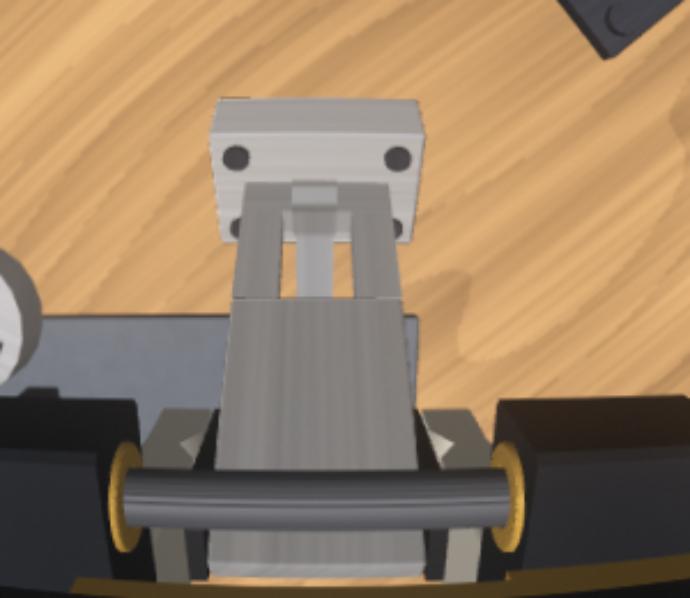

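The tilt holds (the foot edge stays at the same image row) and only the weight is felt. The hook tip at (314,190) is centred in the eye (column 317). Moving on over the barb.

Emit:
send_rows([
  {"dp": [5,0,-0.5],"roll": 0,"jaw": 30},
  {"dp": [9,0,-1],"roll": 0,"jaw": 30},
  {"dp": [12,0,-5.5],"roll": 0,"jaw": 30},
  {"dp": [15,0,-10.5],"roll": 0,"jaw": 30},
  {"dp": [15,0,-10.5],"roll": 0,"jaw": 30},
])

```text
time_s: 7.68
tcp_pos: [0.4546, 0.0804, 0.1907]
eef_rot: [-179.9, -0.0, -38.2]
contact_force: [-0.9, -0.3, -4.5]
gripper_width: 0.0434
gripper_force: 60.0
```

Emit:
send_rows([
  {"dp": [2.5,0,-4.5],"roll": 0,"jaw": 30},
  {"dp": [5,0,-8.5],"roll": 0,"jaw": 30},
  {"dp": [9.5,0,-13],"roll": 0,"jaw": 30},
  {"dp": [14,0,-17],"roll": 0,"jaw": 30},
  {"dp": [20,0,-24],"roll": 0,"jaw": 30},
])

```text
time_s: 8.3
tcp_pos: [0.47, 0.0676, 0.2143]
eef_rot: [180.0, 0.0, -38.2]
contact_force: [0.1, -0.4, -5.1]
gripper_width: 0.043
gripper_force: 60.0
```

```bash
python3 go.py 500 -50 300 -38.1
```

```text
t 8.3 tcp [470.   67.6 214.3] rot [180.    0.  -38.2] J [ 32.   3. -26.  -0. -61.  20.] F [ 0.1 -0.4 -5.1] w 0.043 60.0
dp [ 96.3  73.9 -85.7] roll -0.0018
```

The insert is clear of the hook with only its weight on the wrist. I'll carry it to open bench between the rack and the shoe, and low over the bench let it swing upright in a lightened grip.

Emit:
send_rows([
  {"dp": [12,0,-13],"roll": 0,"jaw": 30},
  {"dp": [30,0,-25],"roll": 0,"jaw": 30},
  {"dp": [65,5,-25],"roll": 0,"jaw": 30},
  {"dp": [100,20,-10],"roll": 0,"jaw": 30},
  {"dp": [129,35,20],"roll": 0,"jaw": 30},
])

```text
time_s: 8.93
tcp_pos: [0.5521, -0.0408, 0.1954]
eef_rot: [-179.9, -0.2, -38.2]
contact_force: [0.3, 0.4, -4.9]
gripper_width: 0.0436
gripper_force: 60.0
```

Emit:
send_rows([
  {"dp": [0,0,30],"roll": 0,"jaw": 30},
  {"dp": [0,0,55],"roll": 0,"jaw": 30},
  {"dp": [0,0,70],"roll": 0,"jaw": 30},
  {"dp": [0,0,70],"roll": 0,"jaw": 30},
])

```text
time_s: 9.43
tcp_pos: [0.5497, -0.0397, 0.1236]
eef_rot: [179.9, 0.0, -38.2]
contact_force: [0.9, -0.4, -3.9]
gripper_width: 0.043
gripper_force: 60.0
```

```bash
python3 go.py 550 -40 122 -38.1
```

```text
t 9.425 tcp [549.7 -39.7 123.6] rot [179.9   0.  -38.2] J [ 16.  15. -24.   0. -51.  36.] F [ 0.9 -0.4 -3.9] w 0.043 60.0
dp [0.5 0.1 1.6] roll -0.0018
```

Emit:
send_rows([
  {"dp": [0,0,0],"roll": 0,"jaw": 40},
  {"dp": [0,0,0],"roll": 0,"jaw": 40},
  {"dp": [0,0,0],"roll": 0,"jaw": 40},
  {"dp": [0,0,0],"roll": 0,"jaw": 40},
], newtons=6)

```text
time_s: 9.93
tcp_pos: [0.5498, -0.0393, 0.1245]
eef_rot: [-180.0, -0.0, -38.2]
contact_force: [-0.3, 0.2, -4.8]
gripper_width: 0.044
gripper_force: 6.0
```

```bash
python3 go.py 550 -40 122 -38.1
python3 - <<'E'
from plant import r
import cv2,numpy as np
c=r.capture("wrist");np.savez("pics/wrist6.npz",**c);a=c["image"][40:300,120:420]
d=r.capture("scene");np.savez("pics/scene6.npz",**d);b=d["image"][150:280,160:310]
cv2.imwrite("pics/c6.png",np.hstack([cv2.resize(a,(450,390)),cv2.resize(b,(350,303)) if 0 else cv2.resize(b,(350,390))]))
E
```

```text
t 9.925 tcp [549.8 -39.3 124.5] rot [-180.    -0.   -38.2] J [ 16.  15. -24.   0. -51.  36.] F [-0.3  0.2 -4.8] w 0.044 6.0
dp [0.6 0.4 2.5] roll -0.0016
```

View pics/c6.png

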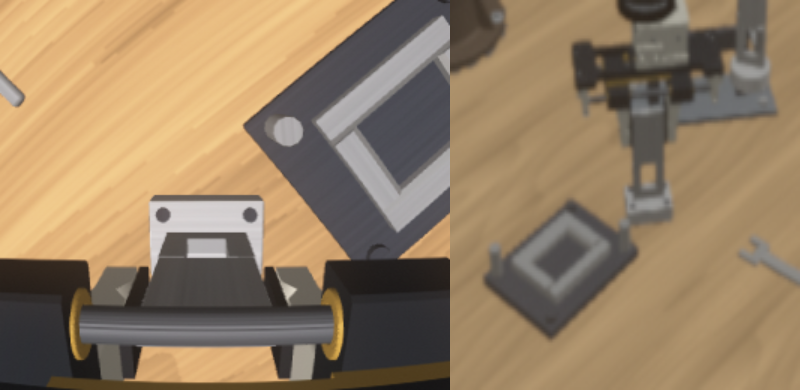

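The insert has swung back to near upright, still held, with its foot at crop (205,228). The shoe's +x+y pin is at (285,130) and the nest is at the right. I'll set it down gently so the bench squares it in the light grip.

Emit:
send_rows([
  {"dp": [0,0,3],"roll": 0,"jaw": 40},
  {"dp": [0,0,6],"roll": 0,"jaw": 40},
  {"dp": [0,0,8],"roll": 0,"jaw": 40},
  {"dp": [0,0,10],"roll": 0,"jaw": 40},
], newtons=6)

```text
time_s: 10.52
tcp_pos: [0.5503, -0.0397, 0.1152]
eef_rot: [-180.0, -0.1, -38.2]
contact_force: [-3.3, -1.3, 9.7]
gripper_width: 0.044
gripper_force: 6.0
```

Emit:
send_rows([
  {"dp": [0,0,1.5],"roll": 0,"jaw": 40},
  {"dp": [0,0,3],"roll": 0,"jaw": 40},
], newtons=6)

```text
time_s: 10.78
tcp_pos: [0.5504, -0.0398, 0.1127]
eef_rot: [-180.0, -0.1, -38.2]
contact_force: [-3.4, -1.7, 8.7]
gripper_width: 0.0439
gripper_force: 6.0
```

Emit:
send_rows([
  {"dp": [0,0,0],"roll": 0,"jaw": 30},
  {"dp": [0,0,0],"roll": 0,"jaw": 30},
  {"dp": [0,0,0],"roll": 0,"jaw": 30},
], newtons=60)

```text
time_s: 11.15
tcp_pos: [0.5503, -0.0399, 0.1127]
eef_rot: [-180.0, -0.1, -38.2]
contact_force: [-3.5, -1.8, 8.8]
gripper_width: 0.0434
gripper_force: 60.0
```

```bash
python3 go.py 520 -180 200 3
cat > feet.py <<'E'
import sys
from h import *
from plant import r
def proj(c,P):
    R=cv2.Rodrigues(np.array(c["rvec"],float))[0];q=R@P+np.array(c["tvec"],float).ravel();a=np.arctan2(np.hypot(q[0],q[1]),q[2]);k=a/np.hypot(q[0],q[1])
    K=np.array(c["K"]);return np.array([K[0,2]+K[0,0]*k*q[0],K[1,2]+K[1,1]*k*q[1]])
def edge(c,g,P,D,span=12,n=241):
    """strongest grey steps along world direction D through P, offsets in mm"""
    t=np.linspace(-span,span,n);uv=np.array([proj(c,P+D*k/1000) for k in t],np.float32)
    v=cv2.remap(g,uv[:,:1],uv[:,1:],cv2.INTER_LINEAR).ravel();d=np.gradient(cv2.GaussianBlur(v.reshape(-1,1),(1,9),2).ravel())
    i=[k for k in range(2,n-2) if abs(d[k])==abs(d[k-6 if k>6 else 0:k+7]).max() and abs(d[k])>.35*abs(d).max()]
    return [(round(float(t[k]),1),round(float(d[k]),1)) for k in i]
E
python3 - <<'E'
from feet import *
s=r.get_state();c=r.capture("wrist");np.savez("pics/wrist7.npz",**c);cv2.imwrite("pics/wrist7.png",c["image"]);g=cv2.cvtColor(c["image"],6).astype(np.float32)
y=np.radians(s["eef_rot"][2]);X=np.array([np.cos(y),np.sin(y),0]);Y=np.array([-X[1],X[0],0]);o=np.array(s["tcp_pos"]);o[2]=0
Z=np.array([0,0,.001])
for k in(-27,-22,22,27):print("front top y",k,edge(c,g,o+X*.022+Y*k/1000+22*Z,X))
for k in(14,18):
    for sg in(-1,1):print("side x",k,sg,edge(c,g,o+X*k/1000+Y*sg*.032+22*Z,Y))
for k in(-14,0,14):print("plate/foot y",k,edge(c,g,o+X*.004+Y*k/1000+22*Z,X))
for k in(-14,-5,5,14):print("eye top / tab top",edge(c,g,o+X*.004+Y*k/1000+70*Z,Z*1000),edge(c,g,o+X*.004+Y*k/1000+142*Z,X))
for k in (0,3,):
  pass
P={k:onz(c,uv,.05,True)[:2]*1000 for k,uv in dict(pin=(311.3,126.7)).items()}
E
```

```text
t 11.15 tcp [550.3 -39.9 112.7] rot [-1.80e+02 -1.00e-01 -3.82e+01] J [ 16.  16. -25.   0. -49.  36.] F [-3.5 -1.8  8.8] w 0.0434 60.0
dp [ 62.9 128.9 -87.3] roll -0.7183
front top y -27 [(-10.9, 9.1), (-6.7, -12.6), (-3.4, 9.1)]
front top y -22 [(-6.8, -12.2), (-3.4, 9.5)]
front top y 22 [(-10.9, 10.8), (-6.7, -10.0), (-3.3, 10.6)]
front top y 27 [(-6.7, -9.9), (-3.4, 8.4)]
side x 14 -1 [(-2.3, -2.0), (-0.7, 4.0)]
side x 14 1 [(-1.6, -1.3), (4.9, -0.5), (8.5, 0.6)]
side x 18 -1 [(1.2, -3.9)]
side x 18 1 [(-4.2, 5.5)]
plate/foot y -14 [(-6.7, 7.8), (11.3, -11.8)]
plate/foot y 0 [(-11.0, -7.4), (-6.7, 7.6), (11.2, -10.7)]
plate/foot y 14 [(-6.7, 7.5), (11.3, -10.3)]
eye top / tab top [(10.1, 1.5), (11.5, -2.3)] [(-4.4, -7.3), (0.9, -4.0), (1.8, 4.1), (2.8, -4.3), (9.3, 2.8)]
eye top / tab top [(11.3, -6.7)] [(-7.6, -2.8), (-4.3, -7.7), (0.9, -3.7), (1.9, 3.1), (2.8, -3.9)]
eye top / tab top [(11.4, -6.8)] [(-7.6, -3.6), (-4.3, -7.7), (0.9, -3.8), (1.9, 3.4), (2.9, -3.9)]
eye top / tab top [(10.0, 1.4), (11.3, -2.1)] [(-4.4, -8.0), (0.9, -4.3), (1.9, 4.9), (2.9, -4.7)]
```

The edges agree across columns: foot front edge 18 mm ahead of the plate, with the insert's centre about 5–6 mm behind the TCP along tool x. I'll carry it above the shoe, 75 mm short of the nest, so foot and nest can be compared in one wrist view.

Emit:
send_rows([
  {"dp": [0,0,-35],"roll": 0,"jaw": 30},
  {"dp": [0,20,-60],"roll": -0.15,"jaw": 30},
  {"dp": [3,75,-60],"roll": -0.33,"jaw": 30},
  {"dp": [6,130,-60],"roll": -0.52,"jaw": 30},
  {"dp": [10,174.5,-60],"roll": -0.7,"jaw": 30},
], newtons=60)

```text
time_s: 11.82
tcp_pos: [0.448, -0.1839, 0.1711]
eef_rot: [-180.0, -0.0, 2.2]
contact_force: [0.6, -0.9, -4.5]
gripper_width: 0.0437
gripper_force: 60.0
```

Emit:
send_rows([
  {"dp": [0,0,0],"roll": -0.018,"jaw": 30},
  {"dp": [0,0,0],"roll": -0.018,"jaw": 30},
  {"dp": [0,0,0],"roll": -0.018,"jaw": 30},
])

```text
time_s: 12.2
tcp_pos: [0.4501, -0.1822, 0.171]
eef_rot: [-180.0, -0.0, 2.9]
contact_force: [0.7, 0.4, -3.6]
gripper_width: 0.0437
gripper_force: 60.0
```

```bash
python3 go.py 450.6 -183.5 172.7 3;  python3 - <<'E'
from feet import *
s=r.get_state();c=r.capture("wrist");np.savez("pics/wrist8.npz",**c);cv2.imwrite("pics/wrist8.png",c["image"]);g=cv2.cvtColor(c["image"],6).astype(np.float32)
y=np.radians(s["eef_rot"][2]);X=np.array([np.cos(y),np.sin(y),0]);Y=np.array([-X[1],X[0],0]);o=np.array(s["tcp_pos"]);o[2]-=.1127
Z=np.array([0,0,.001]);print("foot z",o[2])
for k in(-22,22):print("foot front y",k,edge(c,g,o+X*.022+Y*k/1000+22*Z,X))
for sg in(-1,1):print("foot side",sg,edge(c,g,o+X*.010+Y*sg*.032+22*Z,Y))
S=np.array([.5195,-.1799,.026]);a=np.radians(3);U=np.array([np.cos(a),np.sin(a),0]);V=np.array([-U[1],U[0],0])
for k in(-24,-12,0,12,24):print("nest +x",k,edge(c,g,S+U*.0245+V*k/1000,U,9),"-x",edge(c,g,S-U*.0245+V*k/1000,U,9))
for k in(-15,-5,5,15):print("nest +y",k,edge(c,g,S+V*.0345+U*k/1000,V,9),"-y",edge(c,g,S-V*.0345+U*k/1000,V,9))
E
```

```text
t 12.2 tcp [ 450.1 -182.2  171. ] rot [-180.    -0.     2.9] J [  1.   6. -28.  -0. -56.  92.] F [ 0.7  0.4 -3.6] w 0.0437 60.0
dp [ 0.4  1.4 -1.7] roll -0.0015
foot z 0.0583178648738093
foot front y -22 [(-7.6, -9.6), (-4.3, 6.3), (-2.7, -6.5)]
foot front y 22 [(-11.6, 9.2), (-7.6, -8.7), (-4.2, 8.2), (-2.6, -8.1)]
foot side -1 [(0.0, 2.4), (5.0, -4.5), (8.2, 3.7)]
foot side 1 [(-10.6, -5.5), (-7.3, 4.9), (-5.9, 3.4), (-0.7, -5.2)]
nest +x -24 [(-0.2, 2.6), (4.6, 1.9)] -x [(0.8, -3.6)]
nest +x -12 [(-0.6, 2.1), (4.3, 2.6)] -x [(0.5, -3.7), (0.6, -3.7)]
nest +x 0 [(-0.3, 2.3), (4.3, 2.9)] -x [(0.8, -3.6)]
nest +x 12 [(-0.3, 2.1), (4.7, 2.7)] -x [(0.6, -3.7)]
nest +x 24 [(-0.1, 2.2), (4.6, 2.1)] -x [(0.9, -3.8)]
nest +y -15 [(-0.2, 2.0), (3.9, 1.7)] -y [(0.7, -4.7)]
nest +y -5 [(-0.2, 2.2), (4.7, 1.7)] -y [(0.8, -3.6)]
nest +y 5 [(-0.5, 2.7), (4.5, 3.7)] -y [(0.9, -3.4)]
nest +y 15 [(-0.5, 1.9), (4.3, 2.1)] -y [(1.0, -4.6)]
```

Foot and nest edges show in one view. The nest opening measures about 48 mm with its bevel at 4 mm, its centre lies within 0.3 mm of the estimate, and the yaw agrees. The foot needs to move 77 mm forward along tool x. I'll go over the nest and lower to just above the rim.

Emit:
send_rows([
  {"dp": [26,0,0],"roll": 0,"jaw": 30},
  {"dp": [52,0.5,0],"roll": 0,"jaw": 30},
  {"dp": [77,0.5,0],"roll": 0,"jaw": 30},
  {"dp": [77,0.5,14],"roll": 0,"jaw": 30},
  {"dp": [77,0.5,27],"roll": 0,"jaw": 30},
])

```text
time_s: 12.88
tcp_pos: [0.5259, -0.1786, 0.1427]
eef_rot: [-180.0, 0.1, 3.0]
contact_force: [-1.5, 0.8, -3.7]
gripper_width: 0.0434
gripper_force: 60.0
```

Emit:
send_rows([
  {"dp": [0,0,2],"roll": 0,"jaw": 30},
  {"dp": [0,0,2],"roll": 0,"jaw": 30},
], newtons=60)

```text
time_s: 13.12
tcp_pos: [0.5261, -0.1793, 0.1421]
eef_rot: [180.0, 0.0, 2.9]
contact_force: [0.3, -0.2, -4.0]
gripper_width: 0.0435
gripper_force: 60.0
```

```bash
python3 go.py 527 -179.5 127 3;  python3 - <<'E'
from feet import *
s=r.get_state();c=r.capture("wrist");np.savez("pics/wrist9.npz",**c);g=cv2.cvtColor(c["image"],6).astype(np.float32)
y=np.radians(s["eef_rot"][2]);X=np.array([np.cos(y),np.sin(y),0]);Y=np.array([-X[1],X[0],0]);o=np.array(s["tcp_pos"]);o[2]-=.1127
Z=np.array([0,0,.001]);print("foot z",o[2])
for k in(-22,22):print("foot front y",k,edge(c,g,o+X*.022+Y*k/1000+22*Z,X),"bottom",edge(c,g,o+X*.022+Y*k/1000,X))
S=np.array([.5197,-.1796,.026]);a=np.radians(3);U=np.array([np.cos(a),np.sin(a),0]);V=np.array([-U[1],U[0],0])
for k in(-24,0,24):print("nest rim +x",k,edge(c,g,S+U*.0285+V*k/1000,U,9))
for sg in(-1,1):print("foot side",sg,edge(c,g,o+X*.010+Y*sg*.032+22*Z,Y,8),"rim",edge(c,g,S+V*sg*.0385+U*.015,V,8))
E
```

```text
t 13.125 tcp [ 526.1 -179.3  142.1] rot [180.    0.    2.9] J [  1.  14. -22.   0. -54.  92.] F [ 0.3 -0.2 -4. ] w 0.0435 60.0
dp [ 0.9  0.3 15.1] roll -0.001
foot z 0.029354719110261884
foot front y -22 [(-7.7, -9.4), (-4.3, -3.4), (1.5, 4.9), (4.8, 3.8)] bottom [(-9.3, -3.0), (-2.9, 4.5), (0.7, 3.8)]
foot front y 22 [(-11.7, 8.6), (-7.6, -8.6), (-4.3, -3.5), (1.5, 4.8), (4.8, 4.0)] bottom [(-9.2, -3.2), (-2.9, 4.4), (0.7, 3.7)]
nest rim +x -24 [(-3.6, 3.5), (0.1, 2.7)]
nest rim +x 0 [(-3.8, 3.4), (0.0, 2.8)]
nest rim +x 24 [(-3.5, 3.4), (0.2, 2.7)]
foot side -1 [(-0.1, 1.9), (5.1, -2.7), (7.8, 1.3)] rim [(2.9, -1.7)]
foot side 1 [(-7.3, 3.1), (-0.8, -6.3)] rim [(-3.9, -1.1), (0.7, 2.0)]
```

Hovering above the nest: the sides are centred, and the front gap to the nest's inner edge is about 4.2 mm against the 2.5 mm wanted. I'll shift 2 mm forward and lower with a compliant 15 N grip so that the bevels and floor can square the foot.

Emit:
send_rows([
  {"dp": [2,0,0],"roll": 0,"jaw": 40},
  {"dp": [2,0,2],"roll": 0,"jaw": 40},
  {"dp": [2,0,5],"roll": 0,"jaw": 40},
  {"dp": [2,0,8],"roll": 0,"jaw": 40},
  {"dp": [2,0,11],"roll": 0,"jaw": 40},
], newtons=15)

```text
time_s: 13.8
tcp_pos: [0.5284, -0.1792, 0.1308]
eef_rot: [-180.0, 0.0, 2.9]
contact_force: [0.3, 0.0, -3.7]
gripper_width: 0.044
gripper_force: 15.0
```

Emit:
send_rows([
  {"dp": [0,0,2],"roll": 0,"jaw": 40},
  {"dp": [0,0,4],"roll": 0,"jaw": 40},
  {"dp": [0,0,4],"roll": 0,"jaw": 40},
], newtons=15)

```text
time_s: 14.18
tcp_pos: [0.5285, -0.1792, 0.127]
eef_rot: [180.0, 0.0, 2.9]
contact_force: [0.3, -0.6, -5.0]
gripper_width: 0.0438
gripper_force: 15.0
```

Emit:
send_rows([
  {"dp": [0,0,1],"roll": 0,"jaw": 40},
  {"dp": [0,0,2],"roll": 0,"jaw": 40},
  {"dp": [0,0,3],"roll": 0,"jaw": 40},
  {"dp": [0,0,3],"roll": 0,"jaw": 40},
], newtons=10)

```text
time_s: 14.68
tcp_pos: [0.5301, -0.1793, 0.1264]
eef_rot: [179.9, -0.2, 3.0]
contact_force: [-2.4, 1.9, 11.6]
gripper_width: 0.0439
gripper_force: 10.0
```

```bash
python3 go.py 527 -179.5 127 3
```

```text
t 14.675 tcp [ 530.1 -179.3  126.4] rot [179.9  -0.2   3. ] J [  1.  16. -23.   0. -51.  92.] F [-2.4  1.9 11.6] w 0.0439 10.0
dp [-3.1 -0.  -0.6] roll -0.0001
```

Emit:
send_rows([
  {"dp": [0,0,1],"roll": 0,"jaw": 40},
  {"dp": [0,0,1.5],"roll": 0,"jaw": 40},
  {"dp": [0,0,0],"roll": 0,"jaw": 40},
  {"dp": [0,0,-1],"roll": 0,"jaw": 40},
], newtons=6)

```text
time_s: 15.18
tcp_pos: [0.5282, -0.1791, 0.1249]
eef_rot: [-180.0, 0.0, 2.9]
contact_force: [-0.1, -0.8, -4.1]
gripper_width: 0.0437
gripper_force: 6.0
```

```bash
python3 go.py 527 -179.5 127 3;  python3 - <<'E'
from feet import *
s=r.get_state();c=r.capture("wrist");np.savez("pics/wrist10.npz",**c);g=cv2.cvtColor(c["image"],6).astype(np.float32)
S=np.array([.5197,-.1796,.014]);a=np.radians(3);U=np.array([np.cos(a),np.sin(a),0]);V=np.array([-U[1],U[0],0]);Z=np.array([0,0,.001])
for k in(-22,22):print("front top",k,edge(c,g,S+U*.022+V*k/1000+22*Z,U,10))
for sg in(-1,1):print("side",sg,edge(c,g,S+U*.012+V*sg*.032+22*Z,V,8))
for k in(-14,14):print("tab top",edge(c,g,S+U*.004+V*k/1000+142*Z,U,10))
for k in(-5,5):print("eye upper z",edge(c,g,S+U*.004+V*k/1000+70*Z,Z*1000,10))
E
```

```text
t 15.175 tcp [ 528.2 -179.1  124.9] rot [-180.     0.     2.9] J [  1.  16. -23.  -0. -51.  92.] F [-0.1 -0.8 -4.1] w 0.0437 6.0
dp [-1.2  0.3 -2.1] roll -0.0013
front top -22 [(-5.4, 8.0), (-0.4, -8.1), (7.9, 3.5)]
front top 22 [(-4.5, 9.6), (-0.2, -7.1), (8.0, 3.6)]
side -1 [(-0.1, 1.8), (3.5, -4.4)]
side 1 [(-4.2, 4.8), (-0.7, -8.7), (5.3, 3.4)]
tab top [(-8.9, 6.5), (4.6, -6.9)]
tab top [(-8.8, 4.9), (4.7, -7.3), (9.8, 2.7)]
eye upper z [(-7.1, -3.2), (-6.8, -3.2), (-6.7, -3.2), (-6.3, -3.2), (-6.2, -3.2)]
eye upper z [(-6.5, -3.3)]
```

Emit:
send_rows([
  {"dp": [0,0,1.5],"roll": 0,"jaw": 40},
  {"dp": [0,0,2.5],"roll": 0,"jaw": 40},
  {"dp": [0,0,3],"roll": 0,"jaw": 40},
  {"dp": [0,0,3],"roll": 0,"jaw": 40},
], newtons=5)

```text
time_s: 15.72
tcp_pos: [0.5294, -0.1792, 0.1232]
eef_rot: [180.0, -0.1, 3.0]
contact_force: [-0.7, 2.3, 6.5]
gripper_width: 0.0439
gripper_force: 5.0
```

```bash
cat > chk.py <<'E'
from feet import *
s=r.get_state();c=r.capture("wrist");g=cv2.cvtColor(c["image"],6).astype(np.float32)
S=np.array([.5197,-.1796,.014]);a=np.radians(3);U=np.array([np.cos(a),np.sin(a),0]);V=np.array([-U[1],U[0],0]);Z=np.array([0,0,.001])
for k in(-22,22):print("front top",k,edge(c,g,S+U*.022+V*k/1000+22*Z,U,10))
for k in(-14,14):print("tab top",edge(c,g,S+U*.004+V*k/1000+142*Z,U,10))
E
python3 go.py 527 -179.5 127 3; python3 chk.py
```

```text
t 15.725 tcp [ 529.4 -179.2  123.2] rot [ 1.8e+02 -1.0e-01  3.0e+00] J [  1.  16. -23.   0. -51.  92.] F [-0.7  2.3  6.5] w 0.0439 5.0
dp [-2.4  0.2 -3.8] roll -0.0006
front top -22 [(-5.2, 7.2), (-0.3, -8.0), (5.5, 3.1), (8.0, 3.5)]
front top 22 [(-4.4, 7.4), (-0.2, -7.2), (5.6, 2.8), (8.1, 3.6)]
tab top [(-6.5, 6.0), (6.8, -7.4)]
tab top [(-6.5, 5.4), (1.4, 2.9), (6.8, -7.6)]
```

It is home: pressing meets the floor, and the foot stays put, centred in the nest. Letting go and rising straight up.

Emit:
send_rows([
  {"dp": [0,0,0],"roll": 0,"jaw": 60},
  {"dp": [0,0,0],"roll": 0,"jaw": 80},
  {"dp": [0,0,0],"roll": 0,"jaw": 100},
  {"dp": [0,0,0],"roll": 0,"jaw": 100},
])

```text
time_s: 16.27
tcp_pos: [0.5284, -0.1792, 0.1219]
eef_rot: [180.0, 0.0, 2.9]
contact_force: [0.3, 0.3, 0.0]
gripper_width: 0.0771
gripper_force: 0.0
```

Emit:
send_rows([
  {"dp": [0,0,-20],"roll": 0,"jaw": 100},
  {"dp": [0,0,-60],"roll": 0,"jaw": 100},
  {"dp": [0,0,-110],"roll": 0,"jaw": 100},
  {"dp": [-40,0,-150],"roll": 0,"jaw": 100},
  {"dp": [-80,0,-160],"roll": 0,"jaw": 100},
])

```text
time_s: 16.9
tcp_pos: [0.4488, -0.1835, 0.2846]
eef_rot: [180.0, -0.2, 3.0]
contact_force: [-0.7, 1.3, -0.6]
gripper_width: 0.0878
gripper_force: 0.0
```

```bash
python3 go.py 527 -179.5 127 3;  python3 - <<'E'
from feet import *
c=r.capture("wrist");np.savez("pics/wrist11.npz",**c);g=cv2.cvtColor(c["image"],6).astype(np.float32)
S=np.array([.5197,-.1796,.014]);a=np.radians(3);U=np.array([np.cos(a),np.sin(a),0]);V=np.array([-U[1],U[0],0]);Z=np.array([0,0,.001])
for k in(-26,26):print("front top",k,edge(c,g,S+U*.022+V*k/1000+22*Z,U,10),"rear",edge(c,g,S-U*.022+V*k/1000+22*Z,U,10))
for sg in(-1,1):print("side",sg,edge(c,g,S+U*.012+V*sg*.032+22*Z,V,8))
for k in(-12,0,12):print("tab top front",edge(c,g,S+U*.004+V*k/1000+142*Z,U,14),"rear",edge(c,g,S-U*.004+V*k/1000+142*Z,U,14))
for sg in(-1,1):print("tab side",edge(c,g,S+V*sg*.022+142*Z,V,10))
# hanging spare and others: compare top view with the start
t=r.capture("top");d=cv2.absdiff(t["image"],dict(np.load("pics/top0.npz"))["image"]).max(2)
for n,(u,v) in dict(spare=(187,203),reel=(146,161),spanner=(236,135),tray=(371,240),shoe=(295,205)).items():
    q=d[v-20:v+20,u-16:u+16];print(n,int((q>40).sum()),"px changed")
E
```

```text
t 16.9 tcp [ 448.8 -183.5  284.6] rot [180.   -0.2   3. ] J [  1.   1. -19.   0. -71.  92.] F [-0.7  1.3 -0.6] w 0.0878 0.0
dp [ 7.760e+01 -1.000e-01  1.579e+02] roll -0.0008
front top -26 [(-8.9, 1.7), (-8.8, 1.7), (-7.8, -1.9), (-7.7, -1.9), (-6.1, 1.5), (-5.2, -1.0), (-5.1, -1.0), (-5.0, -1.0), (-4.9, -1.0), (-4.8, -1.0), (-4.8, -1.0), (0.5, 0.7)] rear [(-6.2, -0.9), (-5.9, -0.9), (-5.8, -0.9), (-3.2, -0.9), (-0.5, -0.9), (1.9, -1.2), (2.0, -1.2), (4.3, 1.4), (4.7, 1.4), (7.0, 1.3)]
front top 26 [(-9.8, -0.8), (-9.0, 1.0), (-8.9, 1.0), (-8.8, 1.0), (-8.8, 1.0), (-8.7, 1.0), (-8.6, 1.0), (-7.3, -1.2), (-6.4, 1.1), (-4.8, -1.3), (0.8, 0.6), (3.0, 0.6), (3.1, 0.6), (3.2, 0.6), (3.2, 0.6), (3.3, 0.6), (3.4, 0.6), (5.7, 0.5), (5.8, 0.5), (5.8, 0.5), (5.9, 0.5), (6.0, 0.5), (6.1, 0.5)] rear [(-6.2, -0.7), (-6.1, -0.7), (-6.0, -0.7), (-5.9, -0.7), (-5.8, -0.7), (-5.8, -0.7), (-3.6, -0.7), (-0.8, -0.7), (-0.8, -0.7), (-0.7, -0.7), (-0.5, -0.7), (-0.4, -0.7), (4.9, 1.2), (7.1, 1.5), (7.2, 1.5), (7.3, 1.5), (7.4, 1.5), (7.5, 1.5), (7.6, 1.5)]
side -1 [(-1.1, -1.2), (0.3, 2.9), (2.9, -1.2), 
[... 257 characters left out ...]
.9, -1.8), (13.5, -3.0)]
tab top front [(-12.8, -1.2), (-10.2, -1.7), (-9.0, 1.4), (3.9, -1.7), (5.7, -3.2), (7.6, -3.2), (9.3, -1.4), (11.3, 1.2)] rear [(-10.3, -1.7), (-7.6, -1.4), (-4.8, -1.2), (-2.1, -1.6), (-1.0, 1.4), (11.9, -1.7), (13.5, -2.9)]
tab top front [(-12.7, -1.1), (-10.0, -1.6), (-8.9, 1.3), (-6.2, 1.2), (4.0, -1.9), (5.7, -2.8), (7.6, -2.8), (9.4, -1.2), (11.2, 1.3), (13.1, 1.0)] rear [(-10.3, -1.7), (-7.5, -1.4), (-4.8, -1.1), (-2.1, -1.6), (-0.7, 1.3), (1.8, 1.3), (11.9, -2.0), (13.5, -2.4)]
tab side [(-1.2, -4.3), (-0.2, 7.0)]
tab side [(-0.5, -4.7), (1.3, 2.0), (4.0, 1.8)]
spare 19 px changed
reel 0 px changed
spanner 0 px changed
tray 192 px changed
shoe 246 px changed
```

Emit:
send_rows([
  {"dp": [-40,0,0],"roll": 0,"jaw": 100},
  {"dp": [-70,0,0],"roll": 0,"jaw": 100},
  {"dp": [-70,0,0],"roll": 0,"jaw": 100},
  {"dp": [-70,0,0],"roll": 0,"jaw": 100},
])

```text
time_s: 17.5
tcp_pos: [0.3792, -0.1869, 0.2822]
eef_rot: [180.0, -0.0, 2.9]
contact_force: [0.0, 0.0, 0.5]
gripper_width: 0.0875
gripper_force: 0.0
```

```bash
python3 go.py 527 -179.5 127 3;  python3 - <<'E'
from feet import *
c=r.capture("wrist");np.savez("pics/wrist12.npz",**c);g=cv2.cvtColor(c["image"],6).astype(np.float32)
print("cam",(-cv2.Rodrigues(np.array(c["rvec"],float))[0].T@np.array(c["tvec"])).round(3))
S=np.array([.5197,-.1796,.014]);a=np.radians(3);U=np.array([np.cos(a),np.sin(a),0]);V=np.array([-U[1],U[0],0]);Z=np.array([0,0,.001])
def prof(P,D,t):
    uv=np.array([proj(c,P+D*k/1000) for k in t],np.float32);return uv[[0,-1]].round().tolist(),cv2.remap(g,uv[:,:1],uv[:,1:],1).ravel().astype(int).tolist()
for k in(-12,12):print("x prof z142",k,prof(S+V*k/1000+142*Z,U,range(-24,26,1)))
for k in(-28,28):print("x prof z22",k,prof(S+V*k/1000+22*Z,U,range(-34,36,2)))
t0=dict(np.load("pics/top0.npz"))["image"];t=r.capture("top")["image"]
for n,im in(("before",t0),("after",t)):
    m=(im[210:270,345:400].max(2)<60).astype(np.uint8);mm=cv2.moments(m,True);print("tray",n,round(mm["m10"]/mm["m00"],2),round(mm["m01"]/mm["m00"],2),mm["m00"])
E
```

```text
t 17.5 tcp [ 379.2 -186.9  282.2] rot [180.   -0.    2.9] J [  1.  -6. -25.   0. -71.  92.] F [0.  0.  0.5] w 0.0875 0.0
dp [147.8   0.2 155.3] roll -0.0011
cam [ 0.45  -0.184  0.427]
x prof z142 -12 ([[270.0, 56.0], [270.0, 6.0]], [52, 52, 51, 52, 55, 59, 49, 50, 50, 49, 49, 49, 50, 50, 50, 50, 50, 50, 50, 124, 141, 141, 142, 142, 143, 140, 132, 139, 141, 136, 100, 55, 55, 56, 56, 56, 56, 56, 56, 56, 56, 61, 98, 149, 145, 143, 143, 144, 140, 141])
x prof z142 12 ([[243.0, 56.0], [243.0, 6.0]], [52, 51, 51, 51, 55, 62, 49, 49, 49, 49, 49, 48, 49, 49, 49, 49, 48, 49, 50, 118, 135, 134, 136, 139, 142, 143, 134, 139, 142, 139, 102, 55, 55, 56, 55, 55, 56, 55, 56, 57, 57, 59, 91, 154, 148, 145, 143, 141, 149, 157])
x prof z22 -28 ([[278.0, 79.0], [278.0, 29.0]], [142, 143, 142, 139, 94, 101, 168, 160, 113, 92, 111, 165, 177, 171, 168, 168, 165, 168, 170, 173, 166, 161, 102, 74, 71, 58, 53, 51, 62, 135, 143, 141, 139, 139, 124])
x prof z22 28 ([[235.0, 79.0], [235.0, 29.0]], [142, 142, 142, 140, 97, 92, 166, 168, 167, 153, 163, 175, 181, 173, 171, 171, 170, 176, 173, 173, 171, 171, 162, 149, 127, 89, 53, 52, 60, 127, 143, 141, 137, 137, 128])
tray before 26.09 29.69 946.0
tray after 25.99 29.87 943.0
```

```bash
python3 -c "
from plant import r
print(r.close_job())"
```

```text
the job is handed in; nothing more can be done
None
```

The rectangular-footed insert came off its hook without wrenching and was lowered upright into the nest. It met the floor there before I let go, and the job was handed in at 17.5 s; the spare still hangs on its hook, and the spanner, tray and reel have not moved.

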